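# Run the camera board out over the next dish and hold it

## Robot

A 7-joint arm with a two-finger parallel gripper is mounted at the origin on a cart in front of the work surface, level with it; the furniture and walls round the work are solid. World frame = base frame: x ahead of the robot, y to its left, z up, the work surface at z = 0. Lengths are in m, angles in degrees, forces in N, time in s.
With the tool pointing down it reaches from about 0.425 to 0.875 m from the base axis. Payload 4.7 kg.
Tool frame: the origin (TCP) lies between the finger pads; the fingertips stand env.finger_overhang ahead of it and the grasp point (between the pads) lies 5 mm behind it (env.finger_overhang is the distance from the TCP to the fingertips, in m); z points along the fingers, y is the line along which they close (so a half turn about z gives the same grasp; the last joint's range is limited). The gripper opens to 87 mm and grips with 3 to 60 N. Pads are 19 mm wide; open, the fingers measure 117 mm over their backs; the gripper's body (75 mm by 190 mm) begins 51 mm behind the grasp point.
Start: joints at [-62.561, 18.392, -4.016, 83.108, 1.295, 78.541, -3.26], TCP at [0.291, 0.581, 0.237] pointing down, gripper open.
Joint ranges: [-163.93, 163.93], [-17.29, 119.83], [-79.2, 71.16], [3.27, 140.29], [-89.18, 269.18], [5.43, 117.66], [-154.24, 154.24]. Speed limits (degrees/s): [147.25, 147.25, 180, 180, 180, 180, 180].

## Interface

Orientations are given as [roll, pitch, yaw] about the fixed x, y, z axes, in that order (R = Rz(yaw) Ry(pitch) Rx(roll)).
In Python, from cell import telemetry, eyes, env, models gives the robot as it stands. The module is installed in compiled form; this text tells all that it offers.
- The arm moves only by the tool drive_tool, never from a script. Its arguments are lists of equal length, an entry for each row: "angular": the turn, a rotation vector about the tool's x, y, z in rad, a list of three; "delta_pos": the shift along the tool's x, y, z in cm, a list of three; "gripper": the finger opening in cm, from 0 to 8.7. A call has 1 to 20 rows; each row shifts and turns the commanded pose from where the row before left it, along the tool's axes as they then stand; what a row does not reach is not made up. A row lasts 1/10 s, in which the tool goes at most 50 mm and 8.59 degrees, less where a joint would pass 70% of its speed; a pose out of reach is approached as far as the arm can. A call with a gripper value outside its range is refused whole. The fingers move at their own pace and stop on an object; "squeeze" is the grip in N (left out, the last holds). Time passes only in rows, so rows that do not move let the fingers close. It gives the time, the measured TCP pose, the force, the opening and the grip force at its end, in the units of the state.
- telemetry.get_obs(): the state, without advancing time (a new reading comes with each control period).
- eyes.read_camera(name): name is "side" or "top" or "wrist"; returns a dict with "pixels" (420x560x3 uint8, red, green, blue), "mtx" (3x3 intrinsics, pixels), "origin" and "orientation" of the camera in the world. Camera axes: x right, y down, z forward; pixel columns grow to the right and rows downward; lengths in m; the calibration is good to about 2 mm. The wrist camera is an equidistant fisheye: a pixel r from the principal point sees the ray r / f radians off the axis. A picture is of the moment at which its call begins. There is no depth.
- env.sign_off(): hands the job in; it is judged then, once.
Trained networks look in a picture, given as the dict that the camera call returned (one of the last four; its "shot" number tells which), for a name from the list of things; names that differ only in an ending like _2 or _b are one class to them, and where a whole thing is asked for, a point or a joint stands for the part that bears it (a point fixed in the world has none). Each returns a list of dicts, best first, with "p" (0 to 1); they miss things now and then, are a little off and sometimes report something else, mostly with a low value. They report only what shows in the picture. A call takes as long as a camera call.
- models.search_frame(picture, target): "centre" ([column, row] in pixels, amid what is visible of it).
- models.cut_out(picture, target): "pixels" (420x560 bool, what is visible of it) and "centre" ([column, row] in pixels, amid what is visible of it).
The state is a dict: "time_s": time; "qpos": joint angles; "joint_velocities": joint speeds; "effort": joint torques, N m; "tool_pos": TCP position; "tool_rot": TCP orientation; "force": force on the tool from outside, world axes, zero at the start; "wrist_torque": the same for the moment, N m; "grip_width": finger opening in m; "grasp_force": force on a finger pad.
Only numpy, scipy, OpenCV 4.12 (cv2) and the standard library are available. Lean on these libraries where they do the work, as an engineer would, in place of code of your own. Each camera call takes 0.05 s, during which the arm holds its last target. There are 200 camera calls.

## Task

The dish in the camera place has been photographed and the one in the waiting place is next: let the two culture dishes change places, each seated flat between its pins, while the camera board is still drawn back. Then slide the camera board outward along its riser until the lens stands right over the middle of the dish in the camera place; by then most of its weight overhangs, so finish still holding the board level and still on the riser so that it cannot tip on to the dish. Do not tip the dishes or the board and leave the other things alone.

Things in the scene. Friction and masses are not known exactly. Their poses are not given: they have to be found in the camera images.
- riser: fixed plywood bench 120 mm long (x), 110 wide (y), flat top 75 mm above its origin (under its centre, on the table). +x: outward, the way the board slides; outer edge at x = +60 mm. Two guide strips along all of its top, 14 mm wide, 10 high, inner faces 27 mm from the middle line. On its far side a microscope's eyepieces reach over the table to world x = 0.55, y -0.07 to 0.1, z 0.25 to 0.35
- camera_board: loose plank 420 mm (x) by 50 (y) by 12 thick, flat on the riser between the guides (2 mm play each side), 0.3 to 0.6 kg; origin: centre of its underside, +x outward. Its outer end carries an upright microscope camera, 47 mm across, to 104 mm above the origin; centre of mass 50 mm outward of the origin. The bare tail (-x) stays free in the air behind the riser and can be pinched across its width
- lens (a point): centre of the camera's lens face, at x = +180 mm on the board's middle line, 22 mm below the underside of the plank
- board_tail (a point): middle of the board's tail end face, at x = -210 mm on the board, half way up its thickness
- dish_holder: fixed metal plate 84 mm (x) by 174 (y), 4 thick, on the table beyond the riser; two dish places 90 mm apart along y. Each has four pins 6 mm thick, 6.5 high, 34 mm from its centre, 35 degrees either side of +y and -y, so a dish's +x and -x sides are free for fingers. Origin: on the table under the camera place's centre; its +x points outward like the riser's, turned by -0.2 to 0.35 rad
- camera_place (a point): centre of the camera place, on the plate's upper face 4 mm above the table; on the line of the board, 190 to 220 mm beyond the riser's outer edge. Outward of it (world -y) the table is free for 150 mm where x is below 0.5; a tall upright microscope stands at x above 0.53, y below -0.3
- waiting_place (a point): centre of the waiting place, on the plate's upper face, 90 mm from the camera place along the holder's +y
- dish_done: round closed culture dish, 59 mm across its lid, 16 mm high, base 56 mm across and 12 mm high, 30 g; it starts in the camera place; origin: centre of its underside
- dish_next: a like dish, which starts in the waiting place; origin: centre of its underside
- wide_jar: bystander: short clear jar with white lid, 50 mm across, 59 mm high; origin: centre of its underside
- oil_bottle: bystander: small brown bottle with black cap, 26 mm across, 60 mm high; origin: centre of its underside
- vial_dark: bystander: squat brown vial, 34 mm across, 40 mm high; origin: centre of its underside

How it is judged:
By the outcome, as a careful person would: the job done as asked, in the order asked, and still so for the second after the job is handed in, while the arm keeps its last pose, push and grip.
It also fails if it takes over 72 s, if anything falls off the work surface, if the arm or the gripper's body presses on something with over 40 N, if the wrist force passes 120 N, or if a joint passes its speed limit or range.

## Working session

There is one attempt and no reset: what is moved stays moved. The work goes in short steps, Python scripts to look and compute and a tool call to move; the robot and the scene stay as the last step left them, time stands still between calls to the robot, and variables do not carry over. Pictures are saved under pics/ and viewed, at most 10 in all, crops included, and the job is handed in when it is done.

Besides the shell and the picture viewer there is one more tool, called after "Request:" as a command line: name --argument value ..., lists and objects as JSON in quotes. drive_tool: Moves the arm, as the interface text tells. Its arguments: {"type":"object","properties":{"angular":{"type":"array","items":{"type":"array","items":{"type":"number"}}},"delta_pos":{"type":"array","items":{"type":"array","items":{"type":"number"}}},"gripper":{"type":"array","items":{"type":"number"}},"squeeze":{"type":"number"}},"required":["angular","delta_pos","gripper"]}

```bash
mkdir -p pics; cat > h.py <<'E'
import numpy as np, cv2
from cell import telemetry, eyes, env, models
from scipy.spatial.transform import Rotation as R
def Rm(o):
    o=np.array(o,float)
    if o.shape==(3,3): return o
    if o.size==4: return R.from_quat(o).as_matrix()
    return R.from_euler('xyz',o,degrees=True).as_matrix()
def ray(p,uv,fish=False):
    K=np.array(p['mtx']); x=(uv[0]-K[0,2])/K[0,0]; y=(uv[1]-K[1,2])/K[1,1]
    if fish:
        r=np.hypot(x,y); d=np.array([x/r*np.sin(r),y/r*np.sin(r),np.cos(r)]) if r>1e-9 else np.array([0,0,1.])
    else: d=np.array([x,y,1.])
    return Rm(p['orientation'])@d
def onz(p,uv,z,fish=False):
    d=ray(p,uv,fish); o=np.array(p['origin']); return o+d*(z-o[2])/d[2]
def proj(p,X,fish=False):
    K=np.array(p['mtx']); c=Rm(p['orientation']).T@(np.array(X)-np.array(p['origin']))
    if fish:
        th=np.arctan2(np.hypot(c[0],c[1]),c[2]); n=np.hypot(c[0],c[1])+1e-12; x,y=c[0]/n*th,c[1]/n*th
    else: x,y=c[:2]/c[2]
    return np.array([K[0,0]*x+K[0,2],K[1,1]*y+K[1,2]])
def save(p,n): cv2.imwrite('pics/'+n+'.png',p['pixels'][:,:,::-1])
E
python3 - <<'E'
from h import *
print(env.finger_overhang, telemetry.get_obs())
for n in ['top','side','wrist']:
    p=eyes.read_camera(n); save(p,n+'0'); print(n,p['mtx'],p['origin'],p['orientation'])
    for t in ['camera_board','riser','dish_holder','dish_done','dish_next','wide_jar','oil_bottle','vial_dark']:
        r=models.search_frame(p,t)
        print(t,[(np.round(a['centre']),round(a['p'],2),np.round(onz(p,a['centre'],.01,n=='wrist'),3)) for a in r[:2]])
E
```

```text
0.014 {'time_s': 0.0, 'qpos': array([-62.56189061,  18.43931999,  -4.01478047,  83.17475004,
         1.29638451,  78.54070187,  -3.25942589]), 'joint_velocities': array([-0.03367492,  0.01787495,  0.05012901,  0.08345899,  0.00601508,
        0.14151093, -0.00129181]), 'effort': array([-7.46390360e-04, -4.91277838e+01, -4.04345104e-01, -3.12532496e+01,
       -6.39301445e-02,  4.36713675e-02,  1.77364564e-04]), 'tool_pos': array([0.29117375, 0.58054715, 0.23545978]), 'tool_rot': array([-1.79890545e+02,  7.33741992e-03,  1.53371782e+02]), 'force': array([ 0.13278054, -0.81948982,  0.12235017]), 'wrist_torque': array([-0.05878666, -0.02861658,  0.02716007]), 'grasp_force': 0.0, 'grip_width': 0.08712262661524821}
top [[474.21053698   0.         278.42861648]
 [  0.         474.21053698 202.92573139]
 [  0.           0.           1.        ]] [0.46961229 0.05809375 1.25325168] [-176.89450575    1.14258765  -89.40554403]
camera_board [(array([255., 245.]), 0.87, array([0.426, 0.144, 0.01 ]))]
riser [(array([291., 225.]), 0.62, array([0.478, 0.05 , 0.01 ])), (array([385., 212.]), 0.26, ar
[... 1049 characters left out ...]
.607, 0.142, 0.01 ]))]
dish_done [(array([236., 349.]), 0.81, array([ 0.469, -0.223,  0.01 ]))]
dish_next [(array([286., 326.]), 0.91, array([ 0.554, -0.183,  0.01 ]))]
wide_jar [(array([296., 218.]), 0.73, array([0.602, 0.135, 0.01 ])), (array([213., 234.]), 0.48, array([0.412, 0.08 , 0.01 ]))]
oil_bottle [(array([290., 244.]), 0.83, array([0.579, 0.04 , 0.01 ]))]
vial_dark []
wrist [[325.1922621    0.         275.9385566 ]
 [  0.         325.1922621  208.71848209]
 [  0.           0.           1.        ]] [0.22681179 0.61318319 0.38548394] [1.64743027e+02 1.39444641e-02 6.32856154e+01]
camera_board []
riser []
dish_holder []
dish_done []
dish_next []
wide_jar []
oil_bottle []
vial_dark []
```

View pics/top0.png

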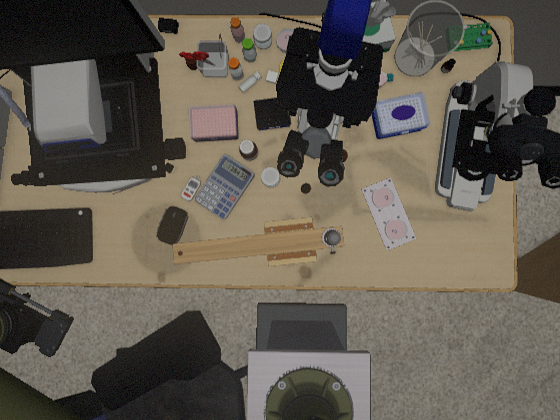

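View pics/side0.png

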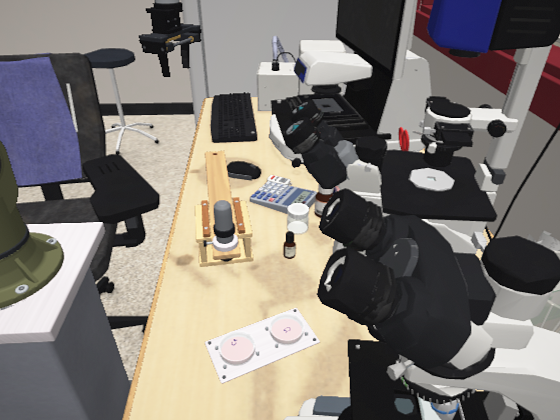

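The top view shows the board running from (175,253) to (343,236), with the riser at about (291,240). The dish holder is at (388,213), with the done dish at (396,230) and the next dish at (383,198). The side view agrees. I'll turn the tool first, then go over the dishes.

Request:
drive_tool --angular '[[0,0,0.145],[0,0,0.145],[0,0,0.145],[0,0,0.145],[0,0,0.145],[0,0,0.145],[0,0,0.145],[0,0,0.145],[0,0,0.145],[0,0,0.145],[0,0,0.145],[0,0,0.145],[0,0,0.145],[0,0,0.145],[0,0,0.145],[0,0,0.145]]' --delta_pos '[[0,0,-0.1],[0,0,-0.1],[0,0,-0.1],[0,0,-0.1],[0,0,-0.1],[0,0,-0.1],[0,0,-0.1],[0,0,-0.1],[0,0,-0.1],[0,0,-0.1],[0,0,-0.1],[0,0,-0.1],[0,0,-0.1],[0,0,-0.1],[0,0,-0.1],[0,0,-0.1]]' --gripper '[8.7,8.7,8.7,8.7,8.7,8.7,8.7,8.7,8.7,8.7,8.7,8.7,8.7,8.7,8.7,8.7]'

```text
time_s: 2.95
tool_pos: [0.2913, 0.5811, 0.2526]
tool_rot: [-180.0, -0.0, 20.1]
force: [0.9, -0.1, 0.4]
grip_width: 0.087
grasp_force: 0.0
```

Request:
drive_tool --angular '[[0,0,0],[0,0,0],[0,0,0],[0,0,0],[0,0,0],[0,0,0],[0,0,0],[0,0,0],[0,0,0],[0,0,0],[0,0,0],[0,0,0],[0,0,0],[0,0,0],[0,0,0],[0,0,0],[0,0,0],[0,0,0],[0,0,0],[0,0,0]]' --delta_pos '[[-0.39,4.57,0],[-0.39,4.57,0],[-0.39,4.57,0],[-0.39,4.57,0],[-0.39,4.57,0],[-0.39,4.57,0],[-0.39,4.57,0],[-0.39,4.57,0],[-0.39,4.57,0],[-0.39,4.57,0],[-0.39,4.57,0],[-0.39,4.57,0],[-1.28,3.53,0],[-1.28,3.53,0],[-1.28,3.53,0],[-1.28,3.53,0],[0,3.05,0],[0,3.05,0],[0,3.05,0],[0,3.05,0]]' --gripper '[8.7,8.7,8.7,8.7,8.7,8.7,8.7,8.7,8.7,8.7,8.7,8.7,8.7,8.7,8.7,8.7,8.7,8.7,8.7,8.7]'

```text
time_s: 4.95
tool_pos: [0.4835, -0.2147, 0.2533]
tool_rot: [-180.0, -0.2, 20.5]
force: [0.1, 0.5, -1.0]
grip_width: 0.0869
grasp_force: 0.0
```

```bash
python3 - <<'E'
from h import *
s=telemetry.get_obs(); print(s['time_s'],s['tool_pos'],s['tool_rot'],s['qpos'],s['force'])
P={n:eyes.read_camera(n) for n in ['wrist','top','side']}
save(P['wrist'],'w1')
for n,p in P.items():
    for t in ['dish_done','dish_next','dish_holder','camera_board']:
        r=models.cut_out(p,t)
        for a in r[:1]:
            c=np.array(a['centre'])
            m=a['pixels'].astype(np.uint8); M=cv2.findContours(m,0,1)[0]; M=max(M,key=cv2.contourArea)
            (e,ax,an)=cv2.fitEllipse(cv2.convexHull(M))
            z=.004 if t=='dish_holder' else .017
            print(n,t,round(a['p'],2),c.round(),np.round(e,1),np.round(ax),onz(p,c,z,n=='wrist').round(4),onz(p,e,z,n=='wrist').round(4))
            if t=='dish_holder':
                q=np.array([onz(p,v[0],.004,n=='wrist')[:2] for v in cv2.convexHull(M)],np.float32)
                print('   rect',cv2.minAreaRect(q))
E
```

```text
4.95 [ 0.48350771 -0.21467824  0.25327269] [-1.79970350e+02 -1.72435486e-01  2.04914933e+01] [-42.67672776   4.01643551  67.44244501 100.73398044  -3.94334235
  77.65084297 -43.9547085 ] [ 0.11373563  0.46144353 -0.97996922]
wrist dish_done 0.6 [277. 192.] [278.6 193.5] [49. 50.] [ 0.4721 -0.2205  0.017 ] [ 0.4713 -0.2223  0.017 ]
wrist dish_next 0.6 [277. 123.] [277.2 119.8] [50. 51.] [ 0.5507 -0.1912  0.017 ] [ 0.5539 -0.1897  0.017 ]
wrist dish_holder 0.88 [280. 151.] [278.9 151.7] [ 92. 174.] [ 0.5186 -0.206   0.004 ] [ 0.518  -0.2054  0.004 ]
   rect ((0.5124468803405762, -0.20577378571033478), (0.17524640262126923, 0.08528779447078705), 22.58136749267578)
wrist camera_board 0.97 [ 77. 162.] [ 72.6 164.6] [ 78. 178.] [0.4195 0.05   0.017 ] [0.4136 0.0572 0.017 ]
top dish_next 0.78 [384. 196.] [382.9 196.9] [22. 22.] [ 0.557  -0.1898  0.017 ] [ 0.5545 -0.1881  0.017 ]
top dish_holder 0.94 [381. 208.] [384. 210.] [39. 81.] [ 0.5255 -0.185   0.004 ] [ 0.5212 -0.1937  0.004 ]
   rect ((0.5147249698638916, -0.2047298401594162), (0.17550991475582123, 0.088514544069767), 22.71091651916504)
top camera_board 0.83 [254. 244.] [259.6 246.1] [ 40. 185.] [0.4294 0.1451 0.017 ] [0.4237 0.1314 0.017 ]
side dish_done 0.76 [236. 347.] [236.9 347.7] [35. 38.] [ 0.4695 -0.2257  0.017 ] [ 0.4718 -0.2267  0.017 ]
side dish_next 0.77 [287. 328.] [286.7 328.3] [34. 35.] [ 0.5551 -0.1914  0.017 ] [ 0.5545 -0.1928  0.017 ]
side dish_holder 0.66 [262. 348.] [259.6 345.1] [ 79. 112.] [ 0.5117 -0.2191  0.004 ] [ 0.5082 -0.2141  0.004 ]
   rect ((0.5135055184364319, -0.20800532400608063), (0.17517103254795074, 0.08574694395065308), 22.66733169555664)
side camera_board 0.81 [222. 242.] [216.6 226.3] [39. 78.] [0.4337 0.0445 0.017 ] [0.4198 0.1008 0.017 ]
```

View pics/w1.png

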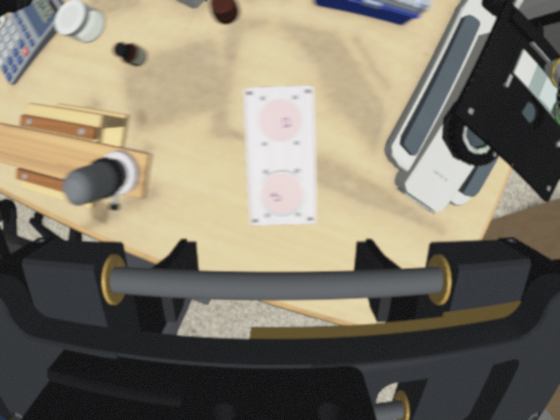

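Request:
drive_tool --angular '[[0,0,-0.038],[0,0,0],[0,0,0],[0,0,0],[0,0,0],[0,0,0],[0,0,0],[0,0,0]]' --delta_pos '[[-1.38,0.35,0],[0,0,3.5],[0,0,3.5],[0,0,3.5],[0,0,3.5],[0,0,3.5],[0,0,1.5],[0,0,0]]' --gripper '[8.7,8.7,8.7,8.7,8.7,8.7,8.7,8.7]' --squeeze 8

```text
time_s: 6.5
tool_pos: [0.4699, -0.2214, 0.061]
tool_rot: [-179.9, 0.2, 22.6]
force: [-1.0, 0.4, 0.1]
grip_width: 0.0868
grasp_force: 0.0
```

```bash
python3 - <<'E'
from h import *
s=telemetry.get_obs(); print(s['time_s'],s['tool_pos'],s['tool_rot'],s['qpos'],s['force'])
p=eyes.read_camera('wrist');save(p,'w2')
for t in ['dish_done','dish_next','dish_holder']:
    for a in models.cut_out(p,t)[:1]:
        m=a['pixels'].astype(np.uint8); M=max(cv2.findContours(m,0,1)[0],key=cv2.contourArea)
        z=.004 if t=='dish_holder' else .018
        q=np.array([onz(p,v[0],z,True)[:2] for v in cv2.convexHull(M)],np.float32)
        print(t,a['p'],cv2.minAreaRect(q) if z<.01 else cv2.minEnclosingCircle(q),q.mean(0))
E
```

```text
6.5 [ 0.46989282 -0.22141777  0.06103786] [-179.90595569    0.20944113   22.60039896] [-30.31187086  20.15193568  60.66798209 114.15550414 -20.70541962
  57.62114786 -27.10746981] [-1.00304542  0.40501654  0.11532647]
dish_done 0.69 ((0.47130003571510315, -0.22275300323963165), 0.030900385230779648) [ 0.4784392  -0.22087054]
dish_next 0.69 ((0.5538423657417297, -0.18966956436634064), 0.030204610899090767) [ 0.55361587 -0.19025607]
dish_holder 0.7 ((0.5176252126693726, -0.20400449633598328), (0.16178575158119202, 0.08403553068637848), 22.24748420715332) [ 0.52949923 -0.1986132 ]
```

View pics/w2.png

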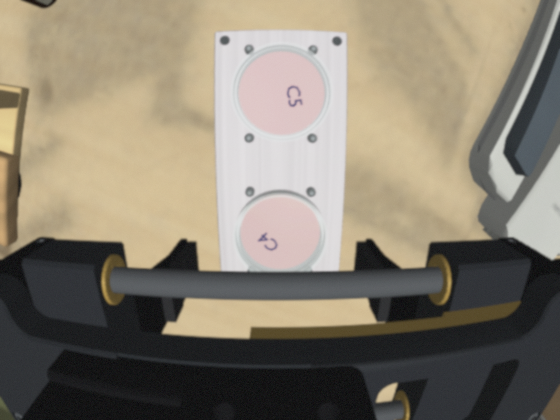

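The wrist view shows the holder plate with C5 (next) at (282,90) and C4 (done) at (281,232), both seated between their pins. The tool is nearly over the done dish.

Request:
drive_tool --angular '[[0,0,0],[0,0,0],[0,0,0],[0,0,0],[0,0,0],[0,0,0],[0,0,0],[0,0,0],[0,0,0],[0,0,0],[0,0,0],[0,0,0],[0,0,0]]' --delta_pos '[[0.09,0.19,1],[0,0,1],[0,0,1],[0,0,0.7],[0,0,0.35],[0,0,0],[0,0,0],[0,0,0],[0,0,0],[0,0,0],[0,0,0],[0,0,0],[0,0,0]]' --gripper '[8.7,8.7,8.7,8.7,8.7,8.7,5,5,5,5,5,5,5]' --squeeze 8

```text
time_s: 8.0
tool_pos: [0.473, -0.2231, 0.0222]
tool_rot: [-180.0, -0.0, 22.6]
force: [0.5, -1.0, 1.6]
grip_width: 0.0543
grasp_force: 8.0
```

Request:
drive_tool --angular '[[0,0,0],[0,0,0],[0,0,0],[0,0,0],[0,0,0],[0,0,0],[0,0,0],[0,0,0],[0,0,0]]' --delta_pos '[[0,0,-0.5],[0,0,-1.5],[0,0,-2],[-1.65,1.74,0],[-1.65,1.74,0],[-1.65,1.74,0],[-1.65,1.74,0],[-1.65,1.74,0],[0,0,0]]' --gripper '[5,5,5,5,5,5,5,5,5]'

```text
time_s: 8.9
tool_pos: [0.4284, -0.3392, 0.0637]
tool_rot: [179.8, 0.0, 22.3]
force: [-0.7, -1.2, -0.4]
grip_width: 0.0546
grasp_force: 8.0
```

```bash
python3 - <<'E'
from h import *
s=telemetry.get_obs(); print(s['time_s'],s['tool_pos'],s['tool_rot'],s['qpos'],s['force'],s['grip_width'])
a=eyes.read_camera('side');b=eyes.read_camera('wrist')
cv2.imwrite('pics/c1.png',np.hstack([cv2.resize(a['pixels'][270:420,130:380],None,fx=1.6,fy=1.6),cv2.resize(b['pixels'][0:300,100:460],(400,240))])[:,:,::-1])
E
```

```text
8.9 [ 0.42839086 -0.33924731  0.06369494] [1.79819120e+02 2.37069378e-02 2.23047373e+01] [-14.67680728  23.71285486  59.69486535 110.65025919 -23.78303601
  58.97908982 -12.18614678] [-0.73048835 -1.16670981 -0.36175367] 0.05461857675086364
```

View pics/c1.png

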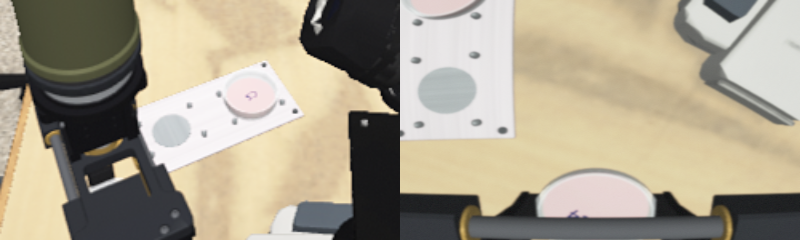

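The side and wrist crops show the done dish held flat in the fingers over the table, with the camera place empty (grey disc at (170,130)). I'll lower it to the table.

Request:
drive_tool --angular '[[0,0,0],[0,0,0],[0,0,0],[0,0,0],[0,0,0],[0,0,0],[0,0,0]]' --delta_pos '[[0,0,1.5],[0,0,1.3],[0,0,0.8],[0,0,0.4],[0,0,0.3],[0,0,0],[0,0,0]]' --gripper '[5,5,5,5,5,5,5]'

```text
time_s: 9.7
tool_pos: [0.4304, -0.3354, 0.0193]
tool_rot: [180.0, -0.0, 22.6]
force: [-1.3, 0.5, 0.9]
grip_width: 0.0542
grasp_force: 8.0
```

Request:
drive_tool --angular '[[0,0,0],[0,0,0],[0,0,0],[0,0,0],[0,0,0],[0,0,0],[0,0,0],[0,0,0],[0,0,0],[0,0,0],[0,0,0],[0,0,0],[0,0,0],[0,0,0],[0,0,0],[0,0,0]]' --delta_pos '[[0,0,0.1],[0,0,0],[0,0,0],[0,0,0],[0,0,0],[0,0,0],[0,0,-0.5],[0,0,-2],[0,0,-2],[2.84,-1.45,0],[2.84,-1.45,0],[2.84,-1.45,0],[2.84,-1.45,0],[2.84,-1.45,0],[2.84,-1.45,0],[0,0,0]]' --gripper '[5,5,8.7,8.7,8.7,8.7,8.7,8.7,8.7,8.7,8.7,8.7,8.7,8.7,8.7,8.7]'

```text
time_s: 11.3
tool_pos: [0.5578, -0.1839, 0.0631]
tool_rot: [-179.9, -0.1, 23.1]
force: [-0.7, -0.1, 0.8]
grip_width: 0.0867
grasp_force: 0.0
```

```bash
python3 - <<'E'
from h import *
s=telemetry.get_obs(); print(s['time_s'],s['tool_pos'],s['tool_rot'],s['qpos'],s['force'],s['grip_width'])
for n in ['side','wrist']:
  p=eyes.read_camera(n)
  for t in ['dish_done','dish_next']:
    for a in models.cut_out(p,t)[:3]:
        m=a['pixels'].astype(np.uint8); M=max(cv2.findContours(m,0,1)[0],key=cv2.contourArea)
        c=onz(p,a['centre'],.016,n=='wrist')
        z=.020 if c[1]>-.28 else .016
        q=np.array([onz(p,v[0],z-.002,n=='wrist')[:2] for v in cv2.convexHull(M)],np.float32)
        print(n,t,a['p'],a['centre'],c,cv2.minEnclosingCircle(q))
E
```

```text
11.3 [ 0.55777632 -0.18394488  0.06309177] [-1.79941599e+02 -1.26550469e-01  2.30887744e+01] [-28.92239016  28.24560247  55.5868107  104.77380599 -26.64308688
  61.08851654 -30.08926295] [-0.71916846 -0.12245126  0.8067312 ] 0.0866859154291119
side dish_done 0.58 [207.2, 408.9] [ 0.43228509 -0.32570265  0.016     ] ((0.4295121133327484, -0.3354015648365021), 0.030015096068382263)
side dish_next 0.87 [285.3, 330.9] [ 0.55180183 -0.19727322  0.016     ] ((0.552632749080658, -0.19390267133712769), 0.03236247971653938)
wrist dish_done 0.57 [385.1, 391.8] [ 0.4504908  -0.33877175  0.016     ] ((0.4464489221572876, -0.34248220920562744), 0.012636575847864151)
wrist dish_next 0.66 [0.4, 44.7] [0.61114982 0.06964568 0.016     ] ((0.612918496131897, 0.06891019642353058), 0.009341839700937271)
wrist dish_next 0.65 [276.2, 234.7] [ 0.5544993  -0.18974778  0.016     ] ((0.554574191570282, -0.18961061537265778), 0.030497446656227112)
```

Request:
drive_tool --angular '[[0,0,0],[0,0,0],[0,0,0],[0,0,0],[0,0,0],[0,0,0],[0,0,0]]' --delta_pos '[[0,0,0],[0,0,1],[0,0,1],[0,0,0],[0,0,0],[0,0,0],[0,0,0]]' --gripper '[8.7,8.7,8.7,8.7,8.7,8.7,8.7]'

```text
time_s: 12.3
tool_pos: [0.5543, -0.1895, 0.0433]
tool_rot: [180.0, -0.0, 22.6]
force: [-0.6, -0.8, -0.6]
grip_width: 0.0871
grasp_force: 0.0
```

Settled exactly over the dish; going down to grip.

Request:
drive_tool --angular '[[0,0,0],[0,0,0],[0,0,0],[0,0,0],[0,0,0],[0,0,0],[0,0,0],[0,0,0],[0,0,0],[0,0,0]]' --delta_pos '[[0,0,1],[0,0,0.8],[0,0,0.35],[0,0,0],[0,0,0],[0,0,0],[0,0,0],[0,0,0],[0,0,0],[0,0,0]]' --gripper '[8.7,8.7,8.7,8.7,5,5,5,5,5,5]'

```text
time_s: 13.3
tool_pos: [0.5542, -0.1893, 0.0217]
tool_rot: [180.0, -0.0, 22.6]
force: [0.7, 0.3, 1.3]
grip_width: 0.0546
grasp_force: 8.0
```

```bash
python3 - <<'E'
from h import *
s=telemetry.get_obs(); p=eyes.read_camera('wrist')
Rt=R.from_euler('xyz',s['tool_rot'],degrees=True).as_matrix()
Rc=Rt.T@Rm(p['orientation']); tc=Rt.T@(np.array(p['origin'])-s['tool_pos'])
R2=R.from_euler('xyz',[-179.906,.2094,22.6004],degrees=True).as_matrix()
q=dict(mtx=p['mtx'],orientation=R2@Rc,origin=np.array([.46989,-.22142,.06104])+R2@tc)
im=cv2.imread('pics/w2.png',0).astype(float)
px=[(249,49),(313,49),(249,138),(312,138),(250,191),(311,191)]
a=np.radians(35);mod=[]
sx,sy=34*np.sin(a)/1e3,34*np.cos(a)/1e3
for c,sg in((.09,1),(.09,-1),(0,1)): mod+=[(-sx,c+sg*sy),(sx,c+sg*sy)]
W=[]
for x,y in px:
    w=im[y-6:y+7,x-6:x+7]; k=np.clip(150-w,0,None)
    g=np.mgrid[-6:7,-6:7]; cy,cx=(g*k).sum((1,2))/k.sum(); W.append(onz(q,(x+cx,y+cy),.009,True)[:2])
W=np.array(W);mod=np.array(mod)
mc,wc=mod.mean(0),W.mean(0);U,S,Vt=np.linalg.svd((mod-mc).T@(W-wc));Q=(U@Vt).T
t=wc-Q@mc;print('angle',np.degrees(np.arctan2(Q[1,0],Q[0,0]))+90,'camera',t,'waiting',t+Q@[0,.09]);print((W-(mod@Q.T+t))*1e3)
E
```

```text
angle 22.315674265700565 camera [ 0.47074423 -0.2233986 ] waiting [ 0.55400375 -0.18922477]
[[-1.02956325 -0.29566759]
 [-0.36008308 -0.51606151]
 [ 0.04391769 -0.51999328]
 [-0.29510839  0.65753148]
 [ 1.04124872 -0.1610984 ]
 [ 0.59958831  0.83528929]]
```

Request:
drive_tool --angular '[[0,0,0],[0,0,0],[0,0,0],[0,0,0],[0,0,0],[0,0,0],[0,0,0],[0,0,0],[0,0,0],[0,0,0],[0,0,0],[0,0,0],[0,0,0],[0,0,0],[0,0,0]]' --delta_pos '[[0,0,-0.5],[0,0,-1.5],[0,0,-1],[-2,0,0],[-2.5,0,0],[-2.5,0,0],[-2,0,0],[0,0,0],[0,0,0],[0,0,0],[0,0,1],[0,0,1],[0,0,0.6],[0,0,0.3],[0,0,0]]' --gripper '[5,5,5,5,5,5,5,5,5,5,5,5,5,5,5]'

```text
time_s: 14.85
tool_pos: [0.4706, -0.224, 0.0219]
tool_rot: [-180.0, 0.1, 22.6]
force: [0.4, -0.6, -0.3]
grip_width: 0.0545
grasp_force: 8.0
```

Request:
drive_tool --angular '[[0,0,0],[0,0,0],[0,0,0],[0,0,0],[0,0,0],[0,0,0],[0,0,0],[0,0,0],[0,0,0],[0,0,0],[0,0,0],[0,0,0],[0,0,0],[0,0,0],[0,0,0],[0,0,0],[0,0,0]]' --delta_pos '[[0,0,0.1],[0,0,0],[0,0,0],[0,0,0],[0,0,0],[0,0,0],[0,0,-0.5],[0,0,-2],[0,0,-2],[-1.61,1.74,0],[-1.61,1.74,0],[-1.61,1.74,0],[-1.61,1.74,0],[-1.6,1.74,0],[0,0,0],[0,0,0],[0,0,0]]' --gripper '[5,5,8.7,8.7,8.7,8.7,8.7,8.7,8.7,8.7,8.7,8.7,8.7,8.7,8.7,8.7,8.7]'

```text
time_s: 16.55
tool_pos: [0.4308, -0.3341, 0.0665]
tool_rot: [-180.0, -0.0, 22.7]
force: [0.6, 0.1, 0.5]
grip_width: 0.0867
grasp_force: 0.0
```

```bash
python3 - <<'E'
from h import *
s=telemetry.get_obs(); print(s['time_s'],s['tool_pos'],s['tool_rot'],s['qpos'])
p=eyes.read_camera('wrist');a=eyes.read_camera('side')
cv2.imwrite('pics/c2.png',np.hstack([cv2.resize(a['pixels'][270:420,130:380],None,fx=1.6,fy=1.6),cv2.resize(p['pixels'][0:300,100:460],(400,240))])[:,:,::-1])
save(p,'w3')
for t in ['dish_done','dish_next']:
    for b in models.cut_out(p,t)[:3]:
        m=b['pixels'].astype(np.uint8); M=max(cv2.findContours(m,0,1)[0],key=cv2.contourArea)
        c=onz(p,b['centre'],.016,True)
        z=.020 if c[1]>-.28 else .016
        q=np.array([onz(p,v[0],z-.002,True)[:2] for v in cv2.convexHull(M)],np.float32)
        print(t,b['p'],b['centre'],cv2.minEnclosingCircle(q))
E
```

```text
16.55 [ 0.43082347 -0.33405681  0.06649141] [-1.79953090e+02 -3.10350620e-02  2.26955448e+01] [-15.46922867  23.49960817  60.03111986 110.56638807 -23.70053526
  59.46548015 -12.35072005]
dish_done 0.95 [275.3, 234.0] ((0.42919889092445374, -0.3356997072696686), 0.03090668097138405)
dish_next 0.71 [144.6, 116.9] ((0.47003549337387085, -0.22470520436763763), 0.031179092824459076)
```

View pics/c2.png

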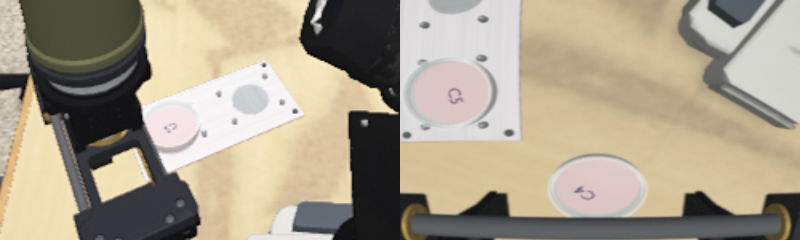

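Both crops show C5 seated flat between the camera-place pins, and C4 lying flat on the table between the open fingers. Next I'll grip C4.

Request:
drive_tool --angular '[[0,0,0],[0,0,0],[0,0,0],[0,0,0],[0,0,0],[0,0,0],[0,0,0],[0,0,0],[0,0,0],[0,0,0],[0,0,0],[0,0,0],[0,0,0],[0,0,0],[0,0,0]]' --delta_pos '[[0,0,1.5],[0,0,1.5],[0,0,1],[0,0,0.6],[0,0,0.25],[0,0,0],[0,0,0],[0,0,0],[0,0,0],[0,0,0],[0,0,0],[0,0,0],[0,0,-0.5],[0,0,-2],[0,0,-2]]' --gripper '[8.7,8.7,8.7,8.7,8.7,8.7,5,5,5,5,5,5,5,5,5]'

```text
time_s: 18.25
tool_pos: [0.4297, -0.3351, 0.0635]
tool_rot: [-180.0, 0.1, 22.6]
force: [0.4, 0.8, -0.5]
grip_width: 0.0541
grasp_force: 8.0
```

Request:
drive_tool --angular '[[0,0,0],[0,0,0],[0,0,0],[0,0,0],[0,0,0],[0,0,0],[0,0,0],[0,0,0],[0,0,0],[0,0,0],[0,0,0],[0,0,0],[0,0,0],[0,0,0],[0,0,0],[0,0,0]]' --delta_pos '[[2.44,-1.24,0],[2.44,-1.25,0],[2.44,-1.24,0],[2.44,-1.24,0],[2.44,-1.24,0],[2.44,-1.24,0],[2.42,-1.25,0],[0,0,0],[0,0,0],[0,0,0],[0,0,0],[0,0,1.5],[0,0,1.2],[0,0,0.9],[0,0,0.4],[0,0,0]]' --gripper '[5,5,5,5,5,5,5,5,5,5,5,5,5,5,5,5]'

```text
time_s: 19.85
tool_pos: [0.5537, -0.1893, 0.0222]
tool_rot: [-180.0, 0.1, 22.6]
force: [0.3, -0.2, -0.2]
grip_width: 0.0546
grasp_force: 8.0
```

Request:
drive_tool --angular '[[0,0,0],[0,0,0],[0,0,0],[0,0,0],[0,0,0],[0,0,0],[0,0,0],[0,0,0],[0,0,0],[0,0,0],[0,0,0],[0,0,0],[0,0,0],[0,0,0],[0,0,0],[0,0,0],[0,0,0]]' --delta_pos '[[0,0,0.1],[0,0,0],[0,0,0],[0,0,0],[0,0,0],[0,0,0],[0,0,-0.5],[0,0,-2],[0,0,-2.5],[-2.7,-1.1,-1],[-2.7,-1.1,-1],[-2.7,-1.1,-1],[-2.6,-1.1,-1],[0,0,-3.5],[0,0,-3.5],[0,0,-3.5],[0,0,-3.5]]' --gripper '[5,5,8.7,8.7,8.7,8.7,8.7,8.7,8.7,8.7,8.7,8.7,8.7,8.7,8.7,8.7,8.7]'

```text
time_s: 21.55
tool_pos: [0.4381, -0.1901, 0.2538]
tool_rot: [-179.9, -0.1, 22.6]
force: [0.5, 0.4, -0.7]
grip_width: 0.0873
grasp_force: 0.0
```

```bash
python3 - <<'E'
from h import *
s=telemetry.get_obs(); print(s['time_s'],s['tool_pos'],s['tool_rot'],s['qpos'])
p=eyes.read_camera('wrist');a=eyes.read_camera('side');t=eyes.read_camera('top')
cv2.imwrite('pics/c3.png',np.vstack([np.hstack([cv2.resize(a['pixels'][270:420,130:380],(400,240)),cv2.resize(p['pixels'][0:300,100:460],(400,240))]),cv2.resize(t['pixels'][200:280,150:410],(800,246),interpolation=2)])[:,:,::-1])
for n,c in (('wrist',p),('side',a)):
  for k in ['dish_done','dish_next']:
    for b in models.cut_out(c,k)[:1]:
        m=b['pixels'].astype(np.uint8); M=max(cv2.findContours(m,0,1)[0],key=cv2.contourArea)
        q=np.array([onz(c,v[0],.018,n=='wrist')[:2] for v in cv2.convexHull(M)],np.float32)
        print(n,k,b['p'],cv2.minEnclosingCircle(q))
# board tail edges in top view: mask, plane z=.087
for n,c in (('top',t),('wrist',p),('side',a)):
  for b in models.cut_out(c,'camera_board')[:1]:
    m=b['pixels']; v,u=np.nonzero(m)
    q=np.array([onz(c,(x,y),.087,n=='wrist')[:2] for x,y in zip(u,v)])
    print(n,b['p'],len(q))
    for y0 in np.arange(-.12,.42,.02):
        g=q[abs(q[:,1]-y0)<.01]
        if len(g)>5: print(round(y0,2),g[:,0].min().round(4),g[:,0].max().round(4),end=' | ')
    print(q[:,1].min(),q[:,1].max())
  for k in ['board_tail','lens','riser']:
    for b in models.cut_out(c,k)[:1]: print(n,k,b['p'],b['centre'],onz(c,b['centre'],.08,n=='wrist'))
E
```

```text
21.55 [ 0.4381146  -0.19011765  0.25377208] [-1.79915808e+02 -1.40264544e-01  2.25897593e+01] [-47.33049888 -11.94380426  61.18825257 106.87973706  10.48978541
  79.05724885 -56.08623461]
wrist dish_done 0.7 ((0.5522674322128296, -0.1903618425130844), 0.030478116124868393)
wrist dish_next 0.89 ((0.47113919258117676, -0.2236957550048828), 0.030528059229254723)
side dish_next 0.64 ((0.4709513485431671, -0.22672748565673828), 0.03343615308403969)
top 0.78 3455
-0.08 0.4335 0.475 | -0.06 0.4284 0.4774 | -0.04 0.4257 0.4748 | -0.02 0.4231 0.4721 | 0.0 0.4204 0.4718 | 0.02 0.4177 0.4717 | 0.04 0.4151 0.4666 | 0.06 0.4124 0.4639 | 0.08 0.4097 0.4613 | 0.1 0.4095 0.4586 | 0.12 0.4068 0.4559 | 0.14 0.4042 0.4533 | 0.16 0.4015 0.4506 | 0.18 0.3988 0.4504 | 0.2 0.3986 0.4502 | 0.22 0.3959 0.4451 | 0.24 0.3932 0.4424 | 0.26 0.3906 0.4422 | 0.28 0.3879 0.4371 | 0.3 0.3877 0.4344 | 0.32 0.385 0.4342 | 0.34 0.3849 0.4315 | -0.07694906900358325 0.34059594878390476
top board_tail 0.85 [257.8, 243.5] [0.43224222 0.13205077 0.08      ]
top riser 0.73 [292.0, 227.0] [0.47379576 0.04800819 0.08      ]
wr
[... 407 characters left out ...]
.43836075 0.0198132  0.08      ]
wrist lens 0.58 [100.3, 120.1] [0.44195014 0.01827341 0.08      ]
wrist riser 0.66 [87.6, 94.3] [0.46397963 0.04499866 0.08      ]
side 0.69 937
-0.1 0.4339 0.4621 | -0.08 0.4291 0.4779 | -0.06 0.4114 0.4777 | -0.04 0.4102 0.4756 | -0.02 0.4539 0.4734 | 0.0 0.4511 0.471 | 0.02 0.4504 0.4687 | 0.04 0.4496 0.4662 | 0.06 0.449 0.4637 | 0.24 0.3957 0.4124 | 0.26 0.3892 0.424 | 0.28 0.3888 0.4209 | 0.3 0.4021 0.4122 | -0.09670839452649549 0.3030748972890026
side board_tail 0.75 [227.3, 243.7] [ 0.45315213 -0.03988864  0.08      ]
side lens 0.75 [225.1, 244.3] [ 0.44910144 -0.04145015  0.08      ]
side riser 0.74 [239.7, 238.9] [ 0.47622242 -0.02663602  0.08      ]
```

View pics/c3.png

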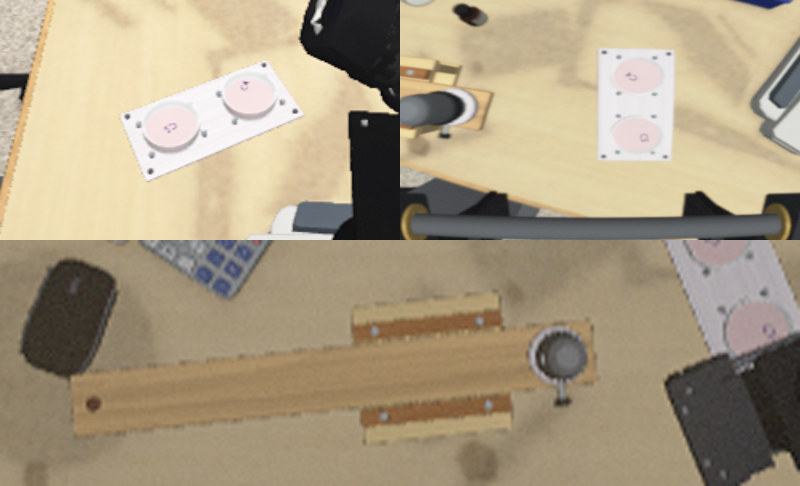

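The crops show C5 seated in the camera place and C4 in the waiting place. The board's tail end is at the left (72,405), with the camera ring at (555,355). Next I go to the tail.

Request:
drive_tool --angular '[[0,0,0],[0,0,0],[0,0,0],[0,0,0],[0,0,0],[0,0,0],[0,0,0],[0,0,0],[0,0,0],[0,0,0],[0,0,0],[0,0,0],[0,0,0],[0,0,0]]' --delta_pos '[[1.34,-3.37,0],[1.34,-3.37,0],[1.34,-3.37,0],[1.34,-3.37,0],[1.34,-3.37,0],[1.34,-3.37,0],[1.34,-3.37,0],[1.34,-3.37,0],[1.03,-3.56,0],[1.03,-3.56,0],[1.03,-3.56,0],[1.03,-3.56,0],[1.03,-3.56,0],[1.03,-3.56,0]]' --gripper '[8.7,8.7,8.7,8.7,8.7,8.7,8.7,8.7,8.7,8.7,8.7,8.7,8.7,8.7]'

```text
time_s: 23.9
tool_pos: [0.4083, 0.3228, 0.252]
tool_rot: [-180.0, -0.0, 22.6]
force: [0.2, -0.0, 0.9]
grip_width: 0.0868
grasp_force: 0.0
```

Request:
drive_tool --angular '[[0,0,-0.1434],[0,0,-0.1434],[0,0,-0.1434],[0,0,-0.1434],[0,0,-0.1434],[0,0,-0.1434],[0,0,-0.1434],[0,0,-0.1434],[0,0,-0.1434],[0,0,0],[0,0,0],[0,0,0]]' --delta_pos '[[0,0,0],[0,0,0],[0,0,0],[0,0,0],[0,0,0],[0,0,0],[0,0,0],[0,0,0],[0,0,0],[0,0,0],[0,0,0],[0,0,0]]' --gripper '[8.7,8.7,8.7,8.7,8.7,8.7,8.7,8.7,8.7,8.7,8.7,8.7]'

```text
time_s: 25.1
tool_pos: [0.4087, 0.3212, 0.252]
tool_rot: [180.0, 0.0, 96.4]
force: [1.1, -1.2, 0.6]
grip_width: 0.0868
grasp_force: 0.0
```

```bash
python3 - <<'E'
from h import *
s=telemetry.get_obs(); print(s['time_s'],s['tool_pos'],s['tool_rot'],s['qpos'])
p=eyes.read_camera('wrist');a=eyes.read_camera('side')
cv2.imwrite('pics/c4.png',np.hstack([cv2.resize(p['pixels'],(400,300)),cv2.resize(a['pixels'],(400,300))])[:,:,::-1]);save(p,'w4');save(a,'s4')
for b in models.cut_out(p,'camera_board')[:1]:
    v,u=np.nonzero(b['pixels'])
    q=np.array([onz(p,(x,y),.087,True)[:2] for x,y in zip(u,v)])
    for y0 in np.arange(-.12,.42,.02):
        g=q[abs(q[:,1]-y0)<.005]
        if len(g)>5: print(round(y0,2),g[:,0].min().round(4),g[:,0].max().round(4),end=' | ')
    print(q[:,1].min(),q[:,1].max())
E
```

```text
25.1 [0.4086575  0.32123824 0.25200669] [1.79997913e+02 3.48166218e-03 9.64352573e+01] [-62.4192258    1.64932692  21.87301258 100.90926587  -0.62500363
  77.56102261 -33.98452999]
0.16 0.3998 0.4138 | 0.18 0.3971 0.4477 | 0.2 0.3962 0.4448 | 0.24 0.3901 0.4396 | 0.26 0.3883 0.4378 | 0.28 0.3856 0.4354 | 0.3 0.3833 0.4345 | 0.32 0.382 0.4309 | 0.34 0.38 0.4283 | 0.16198664933798296 0.3434773273288123
```

View pics/c4.png

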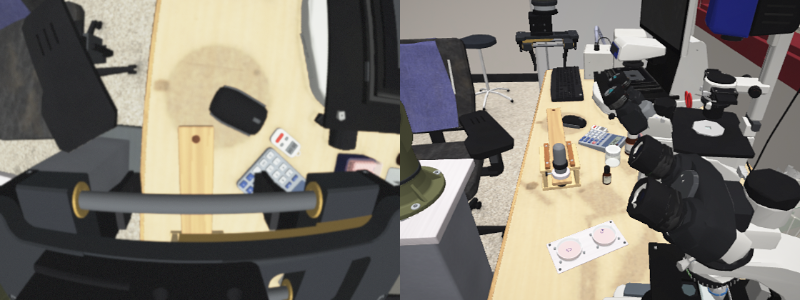

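The wrist view shows the board's tail between the open fingers, with its end at (195,127). The side view shows both dishes in place.

Request:
drive_tool --angular '[[0,0,-0.004],[0,0,0],[0,0,0],[0,0,0],[0,0,0],[0,0,0],[0,0,0],[0,0,0],[0,0,0],[0,0,0]]' --delta_pos '[[0.13,-0.23,3],[0,0,3.5],[0,0,3.5],[0,0,3],[0,0,2],[0,0,1.5],[0,0,1],[0,0,0],[0,0,0],[0,0,0]]' --gripper '[8.7,8.7,8.7,8.7,8.7,8.7,8.7,8.7,8.7,8.7]' --squeeze 20

```text
time_s: 26.25
tool_pos: [0.4069, 0.3228, 0.0781]
tool_rot: [179.9, -0.1, 96.8]
force: [-0.1, 0.4, 0.4]
grip_width: 0.0871
grasp_force: 0.0
```

Request:
drive_tool --angular '[[0,0,0],[0,0,0],[0,0,0],[0,0,0],[0,0,0],[0,0,0],[0,0,0],[0,0,0]]' --delta_pos '[[0,0,0],[0,0,0],[0,0,0],[0,0,0],[0,0,0],[0,0,0],[0,0,0],[0,0,0]]' --gripper '[4.5,4.5,4.5,4.5,4.5,4.5,4.5,4.5]'

```text
time_s: 27.05
tool_pos: [0.4062, 0.3223, 0.0771]
tool_rot: [180.0, -0.0, 96.8]
force: [-0.7, 0.5, 0.3]
grip_width: 0.0495
grasp_force: 20.0
```

Request:
drive_tool --angular '[[0,0,0],[0,0,0],[0,0,0],[0,0,0],[0,0,0],[0,0,0],[0,0,0],[0,0,0],[0,0,0]]' --delta_pos '[[0,0,0],[0,0,0],[-0.5,0,0],[-1,0,0],[-1,0,0],[-1,0,0],[-1,0,0],[-0.5,0,0],[0,0,0]]' --gripper '[4.5,4.5,4.5,4.5,4.5,4.5,4.5,4.5,4.5]' --squeeze 40

```text
time_s: 27.95
tool_pos: [0.4125, 0.2707, 0.0771]
tool_rot: [-180.0, 0.1, 96.7]
force: [-0.3, -2.4, 0.9]
grip_width: 0.0499
grasp_force: 40.0
```

Request:
drive_tool --angular '[[0,0,0],[0,0,0],[0,0,0],[0,0,0],[0,0,0],[0,0,0],[0,0,0],[0,0,0],[0,0,0],[0,0,0],[0,0,0],[0,0,0],[0,0,0],[0,0,0],[0,0,0]]' --delta_pos '[[-0.5,0,0],[-1,0,0],[-1,0,0],[-1,0,0],[-1,0,0],[-1,0,0],[-1,0,0],[-1,0,0],[-1,0,0],[-1,0,0],[-0.5,0,0],[-0.5,0,0],[0,0,0],[0,0,0],[0,0,0]]' --gripper '[4.5,4.5,4.5,4.5,4.5,4.5,4.5,4.5,4.5,4.5,4.5,4.5,4.5,4.5,4.5]'

```text
time_s: 29.45
tool_pos: [0.4248, 0.1673, 0.0771]
tool_rot: [-180.0, 0.1, 96.8]
force: [0.7, -3.9, 4.0]
grip_width: 0.0496
grasp_force: 40.0
```

```bash
python3 - <<'E'
from h import *
s=telemetry.get_obs(); print(s['time_s'],s['tool_pos'],s['tool_rot'],s['qpos'],s['force'],s['wrist_torque'],s['grip_width'])
a=eyes.read_camera('side');t=eyes.read_camera('top')
cv2.imwrite('pics/c5.png',np.hstack([cv2.resize(a['pixels'][200:400,140:340],(400,400)),cv2.resize(t['pixels'][160:300,270:410],(400,400),interpolation=2)])[:,:,::-1])
for n,c in (('top',t),('side',a)):
  for b in models.cut_out(c,'camera_board')[:1]:
    v,u=np.nonzero(b['pixels'])
    q=np.array([onz(c,(x,y),.087)[:2] for x,y in zip(u,v)]); print(n,'board',b['p'],q[:,1].min(),q[:,1].max())
  for k in ['dish_next','dish_done']:
    for b in models.cut_out(c,k)[:1]: print(n,k,b['p'],b['centre'])
e=np.array([.1158,-.9933,0]);ta=np.array([.4040,.3425,.075])
for d in (.154,.178):
  o=ta+(.21+d)*e; L=o+.18*e; print(d,'lens',L)
  for n,c in (('top',t),('side',a)):
    print(n,'ring bottom',proj(c,L-[0,0,.022]),'camtop',proj(c,L+[0,0,.104]),'frontedge',proj(c,o+.21*e+[0,0,.012]),'place',proj(c,[.471,-.2235,.02]))
E
```

```text
29.45 [0.42478678 0.16727732 0.0770535 ] [-1.79989505e+02  9.79628516e-02  9.67834571e+01] [-52.49371158   3.11994566  28.46094998 121.02979926  -1.67831816
  56.2772021  -16.35197619] [ 0.67246732 -3.88613125  3.96440411] [-0.79858355 -0.0780125  -0.03585402] 0.04958773683855102
top board 0.66 -0.23523476939446705 0.14115593640911267
top dish_done 0.78 [382.8, 195.5]
side board 0.65 -0.2442020686154756 0.18581786208207085
side dish_next 0.79 [236.3, 347.2]
side dish_done 0.82 [288.0, 330.7]
0.154 lens [ 0.4669952 -0.1978552  0.075    ]
top ring bottom [389.65600456 230.75273495] camtop [401.65119678 231.00017864] frontedge [404.88723835 229.51771111] place [396.88541377 229.24808446]
side ring bottom [233.15834053 318.61325335] camtop [228.26223312 259.48587581] frontedge [233.67113154 318.79886126] place [236.36918229 344.83949031]
0.178 lens [ 0.4697744 -0.2216944  0.075    ]
top ring bottom [399.17626905 229.74511101] camtop [412.29789025 229.87381433] frontedge [414.69444069 228.47982776] place [396.88541377 229.24808446]
side ring bottom [234.523157   330.47141074] camtop [229.63364628 270.83898154] frontedge [235.15194798 331.52701131] place [236.36918229 344.83949031]
```

View pics/c5.png

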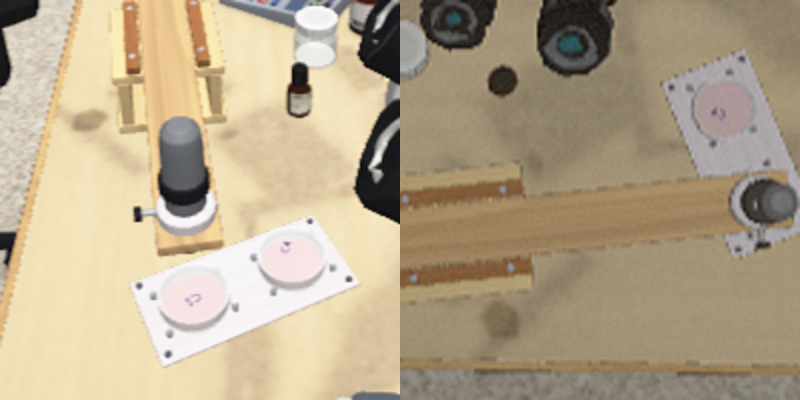

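The crops show the camera not yet over C5. The board is still straight between its strips, with its front edge near (190,245) in the side crop. I'll measure the front edge precisely from brightness profiles.

```bash
python3 - <<'E'
from h import *
from scipy.ndimage import map_coordinates as mc
e=np.array([.1158,-.9933,0]);f=np.array([.9933,.1158,0]);ta=np.array([.4040,.3425,.087])
t=eyes.read_camera('top');a=eyes.read_camera('side')
D=np.arange(.130,.186,.002)
print('d',(D*1e3).round().astype(int))
for n,c in (('top',t),('side',a)):
  g=c['pixels'].astype(float)
  for lat in (-.021,-.016,.016,.021):
    P=np.array([proj(c,ta+(.42+d)*e+lat*f) for d in D])
    for ch in (0,2): print(n,lat,'RGB'[ch],mc(g[:,:,ch],[P[:,1],P[:,0]],order=1).round().astype(int))
E
```

```text
d [130 132 134 136 138 140 142 144 146 148 150 152 154 156 158 160 162 164
 166 168 170 172 174 176 178 180 182 184]
top -0.021 R [129 133 114 129 139 133 154 157 154 153 155 157 156 157 164 171 171 171
 169 134 107 112 151 173 167 163 162 163]
top -0.021 B [123 109  87  90  94  87  96 103 101  97  97  97  94 133 160 170 168 168
 166 132 104 110 151 165 131 118 117 117]
top -0.016 R [ 63  59  59  60  63  63  74  91  96  92  93 108 135 137 143 172 172 169
 170 167 158 149 168 164 162 163 162 162]
top -0.016 B [ 55  48  50  53  56  58  67  78  82  78  80  82  88 109 142 170 168 165
 167 163 156 146 167 142 123 119 120 123]
top 0.016 R [ 54  60  58  58  55  54  61  76 100 119 141 161 172 156 167 174 175 175
 173 160 157 155 154 154 158 156 155 156]
top 0.016 B [ 43  53  53  50  49  49  55  67  74  81  90  99 107 128 160 172 172 172
 168 127 116 115 113 113 118 116 115 116]
top 0.021 R [132 142 136 136 137 134 142 155 165 169 166 164 164 143 155 175 174 172
 157 152 153 152 145 147 146 148 149 148]
top 0.021 B [131 138 130 128 123 104  90  95 101 102  99  97  99 118 151 173 172 169
 129 
[... 364 characters left out ...]
3 230 188 162 147
 183 236 245 243 243 244 241 240 246 244]
side -0.016 B [243 238 214 165 151 151 154 151 150 151 151 150 150 151 140 109  94  85
 120 175 188 187 186 185 185 230 247 244]
side 0.016 R [248 249 249 237 196 163 159 180 224 246 246 245 245 247 232 190 165 153
 186 233 242 245 247 249 248 249 250 246]
side 0.016 B [246 247 247 234 192 161 155 153 154 156 157 157 156 157 143 110  97  88
 121 171 208 239 245 248 246 247 249 247]
side 0.021 R [228 184 147 150 177 227 243 244 243 243 243 243 244 244 235 181 172 167
 178 233 246 246 249 249 249 249 250 251]
side 0.021 B [226 184 143 142 145 153 153 153 153 153 153 153 153 153 142 106 101  98
 113 182 243 245 247 247 247 248 248 250]
```

Request:
drive_tool --angular '[[0,0,0],[0,0,0],[0,0,0],[0,0,0],[0,0,0],[0,0,0],[0,0,0],[0,0,0]]' --delta_pos '[[-0.5,0,0],[-0.7,0,0],[-0.6,0,0],[-0.4,0,0],[-0.1,0,0],[0,0,0],[0,0,0],[0,0,0]]' --gripper '[4.5,4.5,4.5,4.5,4.5,4.5,4.5,4.5]'

```text
time_s: 30.75
tool_pos: [0.4274, 0.1452, 0.0771]
tool_rot: [-180.0, 0.0, 96.8]
force: [-0.3, 0.5, 2.7]
grip_width: 0.0495
grasp_force: 40.0
```

```bash
python3 - <<'E'
from h import *
from scipy.ndimage import map_coordinates as mc
s=telemetry.get_obs(); print(s['time_s'],s['tool_pos'],s['tool_rot'],s['force'],s['wrist_torque'],s['grip_width'])
e=np.array([.1158,-.9933,0]);f=np.array([.9933,.1158,0]);ta=np.array([.4040,.3425,.087])
t=eyes.read_camera('top');a=eyes.read_camera('side')
D=np.arange(.160,.200,.002);print((D*1e3).round().astype(int))
for n,c,ch in (('top',t,2),('side',a,2)):
  g=c['pixels'].astype(float)
  for lat in (-.021,.021):
    P=np.array([proj(c,ta+(.42+d)*e+lat*f) for d in D]); print(n,lat,mc(g[:,:,ch],[P[:,1],P[:,0]],order=1).round().astype(int))
# sideways position of the plank on the overhang, side view, 90 mm behind the front edge
X=np.arange(-.034,.035,.002);print((X*1e3).round().astype(int))
for n,c in (('top',t),('side',a)):
  P=np.array([proj(c,ta+(.52)*e+x*f) for x in X]); print(n,mc(c['pixels'][:,:,2].astype(float),[P[:,1],P[:,0]],order=1).round().astype(int))
cv2.imwrite('pics/c6.png',np.hstack([cv2.resize(a['pixels'][200:400,140:340],(400,400)),cv2.resize(t['pixels'][160:300,270:410],(400,400),interpolation=2)])[:,:,::-1])
E
```

```text
30.75 [0.4273529  0.14519457 0.07705777] [-1.79998178e+02  2.86634181e-02  9.67917985e+01] [-0.34535012  0.49473151  2.73590352] [-0.02581613  0.09136116 -0.02673476] 0.04948908455382775
[160 162 164 166 168 170 172 174 176 178 180 182 184 186 188 190 192 194
 196 198 200]
top -0.021 [ 78  76  76  92  99  98  96  96  92  96 109 119 118 119 118 118 117 118
 121 119 120]
top 0.021 [117 111  95  97  96  98 101  99 102  98 103 110 110 110 110 109 110 110
 107 106 105]
side -0.021 [148 150 151 149 144 140 140 141 142 142 142 113  94  88  99 214 234 231
 232 233 231]
side 0.021 [141 146 151 154 154 153 153 153 153 153 152 124 103  98  84 244 245 238
 232 233 234]
[-34 -32 -30 -28 -26 -24 -22 -20 -18 -16 -14 -12 -10  -8  -6  -4  -2   0
   2   4   6   8  10  12  14  16  18  20  22  24  26  28  30  32  34]
top [129 128 150 166 167 148 115 101  98  95  93  91  88  90  91  94  96  96
 100  96  94  95  97  94  99 103 104 102 100 103 135 161 173 171 172]
side [184 185 184 186 177 143 151 154 145 117  84  88  91  94  97  98  99 100
 100 100 100  99  98  97  94  92  86 101 144 148 157 188 187 186 186]
```

View pics/c6.png

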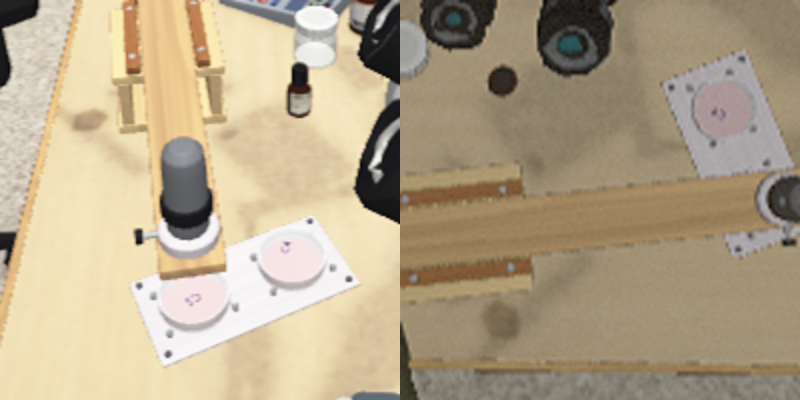

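The last view shows the camera over C5, with the board straight in its guides and level, and C4 in the waiting place. The measured front edge is within 2 mm of target along the board and about 1 mm sideways. I'll hand in.

```bash
python3 -c "
from cell import env; print(env.sign_off())"
```

```text
the job is handed in; nothing more can be done
None
```

I swapped the two dishes and slid the camera board out until the lens stood over the dish in the camera place, about 1–2 mm off its middle by my measurement. I handed the job in at about 31 s with the gripper still holding the board level on the riser; no verdict came back.

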